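Deburr the rim of the widest casting ring

TASK

Take the deburring tool out of its stand, set its round blade on the top edge of the widest of the three steel casting rings, on the side where that ring's clamp screw sticks out, and run it clockwise (seen from above) one full circle around the edge, back to the screw's side, keeping it lightly pressed on without lifting on the way. Then lift it off, hang the tool back in its stand and let go.

Things in the scene. Friction and masses are not known exactly. Their poses are not given: they have to be found in the camera images.
- deburrer: Deburring tool, 0.25 kg, hangs upright in the stand, origin 85 mm above table. Origin: centre of the underside of its round black guard (66 mm wide, 6 thick). z up: square grey handle 28 x 28 mm from z = 6 to 76, faces square to x and y. Below: sleeve 18 mm wide, then a flat round blade 22 mm wide, underside at z = -64. Blade is sprung: slides up 14 mm at most, 2 N to start, 0.25 N more per mm.
- blade_tip (a point): Centre of the flat underside of the deburring tool's blade; it moves with the sprung blade. 64 mm below the tool's origin when the spring is not pressed. Its axes are those of the tool.
- ring: Widest of 3 open steel tubes (72 mm outside, wall 4; others 52 and 38), upright on round black holders (this one 90 wide, 25 tall) fixed to the table. Origin: on the table under its centre, z up. Rim 65 mm above, mean radius 34; the blade rides it with its centre up to 10 mm off that circle. Clamp screw sticks out low along +x to 69 mm, round head 20 mm wide. Clockwise: +x, -y, -x, +y.
- stand: Tool stand, fixed: aluminium plate 110 x 100 x 10 mm on four thin posts, top face 85 mm above the table, one round hole 42 mm wide in its middle. The tool hangs in the hole by its guard, blade down. Origin: on the table below the hole's centre; z up.

How it is judged:
By the outcome, as a careful person would: the job done as asked, in the order asked, and still so for the second after the job is handed in, with the robot touching nothing.
It also fails if it takes over 67 s, if anything falls off the work surface, if the arm or the gripper's body presses on something with over 40 N, if the wrist force passes 120 N, or if a joint passes its speed limit or range.

ROBOT

A 6-joint arm with a two-finger parallel gripper is mounted at the origin on the work surface. World frame = base frame: x ahead of the robot, y to its left, z up, the work surface at z = 0. Lengths are in mm, angles in degrees, forces in N, time in s.
With the tool pointing down it reaches from about 350 to 850 mm from the base axis. Payload 8.1 kg.
Tool frame: the origin (TCP) lies midway between the tips of the shut fingers; the grasp point (between the pads) lies 19 mm behind it; z points along the fingers, y is the direction in which the jaws open and shut (so a half turn about z gives the same grasp; the last joint's range is limited). The gripper opens to 85 mm and grips with 20 to 120 N. Pads are 22 mm wide; open, the fingers measure 114 mm over their backs; the gripper's body (76 mm by 85 mm) begins 54 mm behind the grasp point. The pads swing forward as they close: fully open they stand 13 mm farther back than shut.
Start: joints at [-71.815, 7.471, 85.268, -0, 87.261, -4.893], TCP at [235.217, -551.977, 231.292] pointing down, gripper open.
Joint ranges: [-169.43, 169.43], [-51.17, 129.36], [1.28, 143.12], [-76.62, 256.62], [0, 156.53], [-152.29, 152.29]. Speed limits (degrees/s): [136.94, 136.94, 159.86, 180, 180, 180].

INTERFACE

Orientations are given as [roll, pitch, yaw] about the fixed x, y, z axes, in that order (R = Rz(yaw) Ry(pitch) Rx(roll)).
In Python, from bench import telemetry, snapshot, camera_params, job gives the robot as it stands. The module is installed in compiled form; this text tells all that it offers.
- The arm moves only by the shell command python3 -m jog 'ROWS' [FORCE]. ROWS is JSON, a list that holds one entry, the list of rows, each a list of 7 numbers: the shift along the tool's x, y, z in units of 50 mm (1.0 is 50 mm), then the turn, a rotation vector about the tool's x, y, z in units of 2 pi rad (1.0 is 2 pi rad), then the opening, from 0 (shut) to 1 (fully open). In form: [[[dx, dy, dz, rx, ry, rz, claw], ...]]. A call has 1 to 12 rows; each row shifts and turns the commanded pose from where the row before left it, along the tool's axes as they then stand; what a row does not reach is not made up. A row lasts 1/8 s, in which the tool goes at most 62.5 mm and 10.7 degrees, less where a joint would pass 70% of its speed; a pose out of reach is approached as far as the arm can. A call with a number of a shift or a turn outside -1 to 1 is refused whole. A call with a gripper value outside its range is refused whole. The fingers move at their own pace and stop on an object; FORCE is the grip in N (left out, the last holds). Time passes only in rows, so rows that do not move let the fingers close. It gives the time, the measured TCP pose, the force and the opening at its end, in the units of the state.
- telemetry.sense(): the state, without advancing time (a new reading comes with each control period).
- snapshot(name): name is "side" or "top" or "wrist"; returns (picture, depth): 400x640x3 uint8, red, green, blue; 400x640 float32, mm along the optical axis (not along the pixel's ray), 0 where there is no reading.
- camera_params(name): a dict with "K" (3x3 intrinsics, pixels), "extrinsics" (4x4, takes a point from camera to world coordinates). Camera axes: x right, y down, z forward; pixel columns grow to the right and rows downward; lengths in mm; the calibration is good to about 2 mm. A picture is of the moment at which its call begins: read the wrist's pose just before it. camera_params takes no time and is no camera call; for the wrist camera it gives the pose at the moment of the call.
- job.hand_in(): hands the job in, once; it reports no verdict.
The state is a dict: "time": time; "joint_pos": joint angles; "qd": joint speeds; "joint_efforts": joint torques, N m; "tool_pos": TCP position; "tcp_rot": TCP orientation; "ft_force": force on the tool from outside, world axes, zero at the start; "wrist_torque": the same for the moment, N m; "finger_gap": finger opening in mm.
Only numpy, scipy, OpenCV 4.12 (cv2) and the standard library are available. Lean on these libraries where they do the work, as an engineer would, in place of code of your own. Each camera call takes 0.05 s, during which the arm holds its last target. There are 200 camera calls.

## Working session

There is one attempt and no reset: what is moved stays moved. The work goes in short steps, Python scripts to look and compute and a shell command to move; the robot and the scene stay as the last step left them, time stands still between calls to the robot, and variables do not carry over. Pictures are saved under pics/ and viewed, about 8 in all and at most 12, crops included, and the job is handed in when it is done.

```bash
mkdir -p pics; python3 - <<'E'
from bench import telemetry, snapshot, camera_params
import cv2,numpy as np
print(telemetry.sense())
for n in ["top","side"]:
    p,d=snapshot(n); np.savez(n,p=p,d=d,**camera_params(n)); cv2.imwrite(f"pics/{n}0.png",p[...,::-1])
    print(camera_params(n))
E
```

```text
{'time': 0.0, 'joint_pos': array([-7.18151716e+01,  7.51412142e+00,  8.53307803e+01, -6.82561192e-04,
        8.72633692e+01, -4.89399303e+00]), 'qd': array([ 0.0069725 , -0.06488905,  0.14697386,  0.00638834,  0.03933262,
       -0.01706848]), 'joint_efforts': array([-2.74342310e-03, -5.69404435e+01, -5.00554097e+01, -3.28380838e-04,
        1.47850870e-02,  8.30338934e-06]), 'tool_pos': array([ 235.02692278, -551.43208758,  230.24035728]), 'tcp_rot': array([-1.79892066e+02, -8.55761700e-03,  2.30788466e+01]), 'ft_force': array([ 0.31454648,  0.12378469, -0.16846771]), 'wrist_torque': array([ 0.03625699, -0.00422458,  0.03747012]), 'finger_gap': 85.07313719493932}
{'K': array([[424.67448862,   0.        , 322.66000852],
       [  0.        , 424.67448862, 204.18543109],
       [  0.        ,   0.        ,   1.        ]]), 'extrinsics': array([[ 4.46979787e-03, -9.95072026e-01,  9.90539408e-02,
         4.20024032e+02],
       [-9.99492779e-01, -7.56893859e-03, -3.09337351e-02,
         3.17725543e+01],
       [ 3.15310276e-02, -9.88654310e-02, -9.94601137e-01,
         1.03764724e+03],
       [ 0.00000000e+00,  0.00000000e+00,  0.00000000e+00,
         1.00000000e+00]])}
{'K': array([[408.72580402,   0.        , 318.46283975],
       [  0.        , 408.72580402, 199.9813649 ],
       [  0.        ,   0.        ,   1.        ]]), 'extrinsics': array([[ 9.88935207e-01, -8.75191699e-02,  1.19781260e-01,
         4.20588279e+02],
       [-1.48342961e-01, -5.90123289e-01,  7.93567180e-01,
        -7.37647827e+02],
       [ 1.23337045e-03, -8.02555231e-01, -5.96576550e-01,
         6.54995727e+02],
       [ 0.00000000e+00,  0.00000000e+00,  0.00000000e+00,
         1.00000000e+00]])}
```

View pics/top0.png

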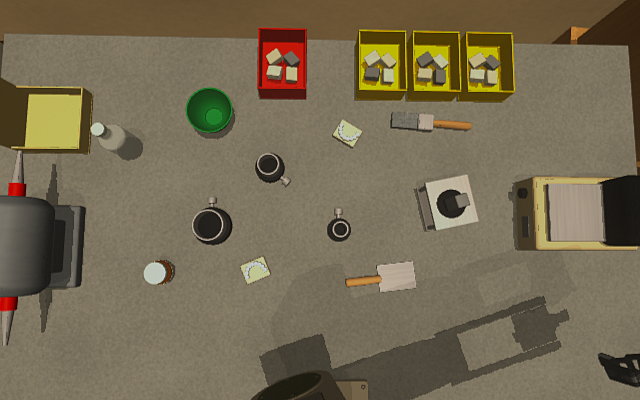

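View pics/side0.png

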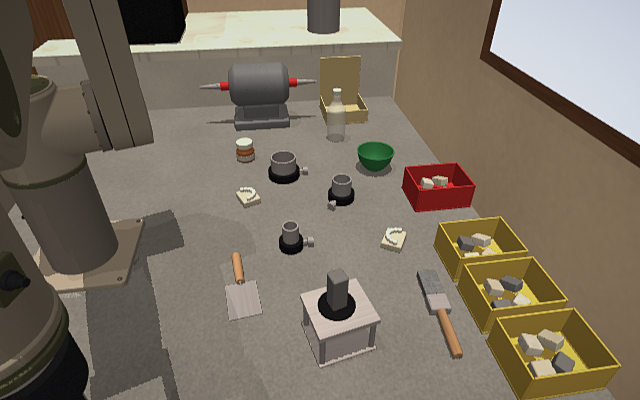

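Top view: widest ring at (211,226) with its screw upward at (212,200), roughly +x. The stand is at (450,203), with the guard and handle at (452,203).

```bash
cat > h.py <<'E'
import numpy as np, cv2
def cloud(p,d,K,E):
    v,u=np.indices(d.shape); P=np.stack([(u-K[0,2])/K[0,0]*d,(v-K[1,2])/K[1,1]*d,d,np.ones_like(d)],-1)@E.T
    P=P[...,:3]; P[d==0]=np.nan; return P
def ray(u,v,z,K,E):
    r=E[:3,:3]@np.linalg.inv(K)@[u,v,1]; return E[:3,3]+r*(z-E[2,3])/r[2]
def circ(xy):
    A=np.c_[2*xy,np.ones(len(xy))]; s=np.linalg.lstsq(A,(xy**2).sum(1),rcond=None)[0]
    return s[:2],np.sqrt(s[2]+s[:2]@s[:2])
def show(name,P,lo,hi,box=None):
    m=(P[...,2]>lo)&(P[...,2]<hi)
    if box is not None:
        (u0,u1,v0,v1)=box; k=np.zeros_like(m); k[v0:v1,u0:u1]=1; m&=k
    Q=P[m]; 
    if len(Q)<5: print(name,"none"); return Q
    r=cv2.minAreaRect(Q[:,:2].astype(np.float32))
    print(name,len(Q),"med",np.median(Q,0).round(1),"rect",np.round(r[0],1),np.round(r[1],1),round(r[2],1)); return Q
E
python3 - <<'E'
from h import *
for n,bs,br in [("top",(405,490,165,240),(180,245,190,250)),("side",(295,385,260,365),(260,312,145,185))]:
    f=np.load(n+".npz"); P=cloud(f['p'],f['d'],f['K'],f['extrinsics'])
    show("handle",P,152,170,bs); show("guard",P,88.5,95,bs); show("plate",P,80,87.5,bs)
    q=show("rim",P,60,70,br); print(circ(q[:,:2]))
    show("holder",P,20,29,br); show("screw",P,5,70,(200,225,190,207)) if n=="top" else show("screw",P,5,60,(300,312,160,180))
E
```

```text
handle 184 med [ 518.2 -286.7  160. ] rect [ 518.1 -288.2] [27.2 28.6] 18.5
guard 362 med [ 512.2 -279.9   90.8] rect [ 520.4 -289.2] [97.6 98.1] 9.7
plate 1356 med [ 526.3 -287.1   84.5] rect [ 522.3 -291.2] [109.9 101.9] 12.2
rim 186 med [467.3 267.5  64.4] rect [467.6 263.8] [68.4 70.1] 0.9
(array([467.64840071, 263.8789527 ]), np.float64(33.64241539218519))
holder 797 med [467.3 262.9  24.7] rect [476.2 255.2] [ 77.1 110.4] 73.7
screw 65 med [526.8 266.3  18.7] rect [526.1 266.7] [21.1 16.5] 2.1
handle 291 med [ 518.3 -291.8  161.4] rect [ 519.4 -288.4] [27.6 29.3] 17.1
guard 582 med [ 514.2 -300.2   92. ] rect [ 521.7 -294.6] [65.2 86.2] 78.0
plate 1923 med [ 521.1 -310.8   85.9] rect [ 524.  -289.5] [111.1 102.7] 12.0
rim 147 med [468.  255.9  64.7] rect [470.6 264.5] [74.5 67.8] 85.8
(array([469.5834912 , 264.60644042]), np.float64(33.9377958455956))
holder 180 med [471.1 237.5  25.7] rect [475.5 257.3] [ 80.3 104.9] 64.7
screw 44 med [529.8 264.5  18.2] rect [532.  258.7] [19.4 39.9] 24.3
```

```bash
python3 -m jog '[[[0.38,-0.13,0,0,0,0,1],[0.73,-0.263,0,0,0,0,1],[0.73,-0.263,0,0,0,0,1],[0.73,-0.263,0,0,0,0,1],[0.73,-0.263,0,0,0,0,1],[0.73,-0.263,0,0,0,0,1],[0.73,-0.263,0,0,0,0,1],[0.73,-0.263,0,0,0,0,1],[0.73,-0.263,0,0,0,0,1],[0.73,-0.263,0,0,0,0,1],[0.33,-0.13,0,0,0,0.0139,1],[0,0,0,0,0,0,1]]]' 40
python3 - <<'E'
from bench import *
from h import *
print(telemetry.sense()['tool_pos'],telemetry.sense()['tcp_rot'])
c=camera_params("wrist");p,d=snapshot("wrist");cv2.imwrite("pics/w1.png",p[...,::-1])
P=cloud(p,d,c['K'],c['extrinsics'])
show("handle",P,152,170); show("guard",P,88.5,95); show("plate",P,80,87.5)
print(c['extrinsics'][:3,3])
E
```

```text
time: 1.6
tool_pos: [519.4, -286.3, 231.0]
tcp_rot: [-180.0, 0.0, 18.3]
ft_force: [-0.1, -0.4, -0.0]
finger_gap: 85.4
[ 519.42419205 -286.32914545  230.96065191] [-1.79954313e+02  7.54785915e-03  1.82628401e+01]
handle 1668 med [ 518.  -292.1  162.2] rect [ 485.  -455.6] [375.3  34.3] 78.0
guard 7281 med [ 538.2 -494.1   91.6] rect [ 501.7 -446.9] [424.2 166. ] 89.6
plate 7298 med [ 543.8 -304.2   86.4] rect [ 515.4 -424. ] [386.  143.2] 89.5
[ 598.33889033 -260.53928505  375.25835603]
```

View pics/w1.png

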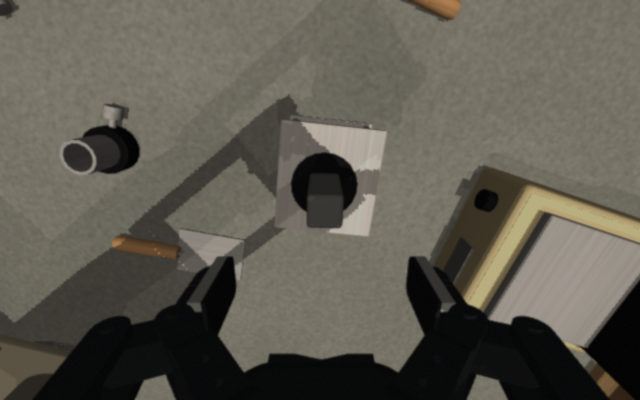

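Wrist view: the handle top is at about (325,214), square to the jaws, with the stand's plate around it.

```bash
python3 - <<'E'
from bench import *
from h import *
c=camera_params("wrist");p,d=snapshot("wrist")
P=cloud(p,d,c['K'],c['extrinsics'])
b=(265,395,105,245)
q=show("handle",P,158,170,b); show("guard",P,89.5,95,b); show("plate",P,80,88,b)
g=(p.max(2)<40); u=np.argwhere(g[150:215,285:362])
print(telemetry.sense()['tool_pos'])
E
```

```text
handle 1243 med [ 521.1 -288.8  162.4] rect [ 520.  -289.1] [28.1 28.1] 17.5
guard 1929 med [ 531.5 -280.5   92.6] rect [ 522.8 -288.2] [59.2 65.1] 20.1
plate 6839 med [ 544.6 -288.4   86.6] rect [ 523.5 -291.6] [110.7 100.3] 12.1
[ 518.35346271 -288.05234211  231.09605353]
```

```bash
python3 -m jog '[[[0.02,0.02,0.2,0,0,0,1],[0,0,0.5,0,0,0,1],[0,0,0.5,0,0,0,1],[0,0,0.5,0,0,0,1],[0,0,0.4,0,0,0,1],[0,0,0.3,0,0,0,1],[0,0,0.18,0,0,0,1],[0,0,0,0,0,0,0.6],[0,0,0,0,0,0,0.2],[0,0,0,0,0,0,0.2],[0,0,0,0,0,0,0.1],[0,0,0,0,0,0,0.1]]]' 60
python3 -m jog '[[[0,0,0,0,0,0,0.1],[0,0,0,0,0,0,0.1],[0,0,0,0,0,0,0.1]]]' 60
```

```text
time: 3.2
tool_pos: [520.5, -289.4, 103.3]
tcp_rot: [179.9, -0.1, 18.1]
ft_force: [0.6, 0.5, 5.0]
finger_gap: 27.3
time: 3.58
tool_pos: [520.5, -289.4, 103.3]
tcp_rot: [179.9, -0.1, 18.1]
ft_force: [-0.4, 0.6, 5.6]
finger_gap: 27.3
```

```bash
python3 -m jog '[[[0,0,-0.05,0,0,0,0.1],[0,0,-0.15,0,0,0,0.1],[0,0,-0.3,0,0,0,0.1],[0,0,-0.4,0,0,0,0.1],[0,0,-0.4,0,0,0,0.1],[0,0,-0.3,0,0,0,0.1],[0,0,-0.2,0,0,0,0.1],[0,0,0,0,0,0,0.1],[0,0,0,0,0,0,0.1]]]'
python3 - <<'E'
from bench import *
from h import *
s=telemetry.sense();print(s['tool_pos'],s['tcp_rot'],s['ft_force'],s['joint_pos'])
for n in("side","wrist"):
    p,d=snapshot(n);cv2.imwrite(f"pics/{n}2.png",p[...,::-1])
    c=camera_params(n);P=cloud(p,d,c['K'],c['extrinsics'])
    if n=="side":show("guardtop",P,170,186,(270,420,150,330));show("blade",P,100,128,(270,420,150,330));
p=cv2.imread("pics/side2.png")[150:350,240:440];cv2.imwrite("pics/side2c.png",cv2.resize(p,None,fx=3,fy=3))
E
```

```text
time: 4.7
tool_pos: [519.5, -288.8, 191.4]
tcp_rot: [-179.9, 0.0, 18.1]
ft_force: [0.5, 0.2, -2.5]
finger_gap: 27.6
[ 519.46858784 -288.82131425  191.41457691] [-1.79939247e+02  4.71760725e-02  1.80748121e+01] [ 0.45320462  0.22870181 -2.47111338] [-3.40156023e+01  7.88223249e+00  8.90030664e+01  1.07222722e-04
  8.31916196e+01  3.79095979e+01]
guardtop 656 med [ 511.6 -301.3  179.9] rect [ 517.5 -291.5] [57.5 64.7] 73.0
blade 114 med [ 517.7 -290.8  115.8] rect [ 518.8 -287.6] [20.5 20.3] 80.1
```

View pics/side2c.png

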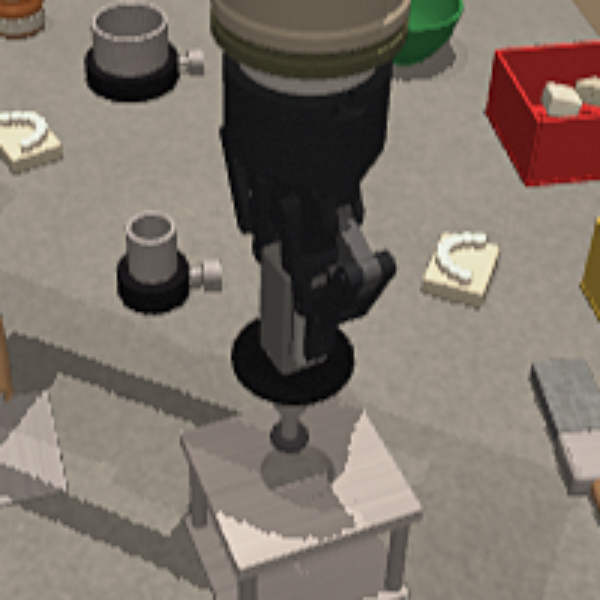

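The tool is held upright, with its blade clear of the plate. Carrying it over to the screw side of the ring.

```bash
python3 -m jog '[[[0.117,-0.4,0,0,0,0,0.1],[0.2345,-0.8,0,0,0,0,0.1],[0.2345,-0.8,0,0,0,0,0.1],[0.2345,-0.8,0,0,0,0,0.1],[0.2345,-0.8,0,0,0,0,0.1],[0.2345,-0.8,0,0,0,0,0.1],[0.2345,-0.8,0,0,0,0,0.1],[0.2345,-0.8,0,0,0,0,0.1],[0.2345,-0.8,0,0,0,0,0.1],[0.2345,-0.8,0,0,0,0,0.1],[0.2345,-0.8,0,0,0,0,0.1]]]'
python3 -m jog '[[[0.2345,-0.8,0,0,0,0,0.1],[0.2345,-0.8,0,0,0,0,0.1],[0.187,-0.638,0,0,0,0,0.1],[0,0,0,0,0,0,0.1],[0,0,0,0,0,0,0.1],[0,0,0,0,0,0,0.1]]]'
python3 - <<'E'
from bench import *
from h import *
s=telemetry.sense();print(s['tool_pos'],s['tcp_rot'],s['ft_force'],s['joint_pos'])
for n in("side","top","wrist"):
    p,d=snapshot(n);c=camera_params(n)
    P=cloud(p,d,c['K'],c['extrinsics']); P=np.where(((abs(P[...,0]-485)<80)&(abs(P[...,1]-264)<80))[...,None],P,np.nan)
    print(n);q=show("rim",P,60,69)
    if len(q)>5:
        q=q[np.hypot(q[:,0]-469,q[:,1]-264)<42]; print(len(q),circ(q[:,:2]))
    show("guardtop",P,176,186);show("blade",P,105,122);show("screw",P,8,22)
    cv2.imwrite(f"pics/{n}3.png",p[...,::-1])
E
```

```text
time: 6.18
tool_pos: [505.5, 150.5, 192.0]
tcp_rot: [-180.0, 0.0, 18.1]
ft_force: [0.6, -0.1, -2.8]
finger_gap: 27.2
time: 6.92
tool_pos: [502.9, 264.2, 192.2]
tcp_rot: [180.0, 0.0, 18.0]
ft_force: [-0.2, -0.9, -3.6]
finger_gap: 27.2
[502.89966661 264.19646144 192.18453005] [1.79990671e+02 1.80354890e-02 1.80276306e+01] [-0.16082682 -0.92558649 -3.62078948] [ 2.25490672e+01  3.77723253e+00  9.33106008e+01 -7.93874160e-03
  8.29308815e+01  9.45224133e+01]
side
rim 139 med [470.1 259.9  64.8] rect [470.9 266.2] [73.  69.2] 77.1
139 (array([469.75836103, 265.17129218]), np.float64(33.84927418219168))
guardtop 174 med [499.1 252.  181.1] rect [501. 261.] [60.8 62.4] 78.7
blade 34 med [502.5 261.  116.7] rect [501.9 262.4] [15.5 19.5] 86.4
screw 156 med [478.9 232.   15.4] rect [482.9 244.2] [111.7  52.9] 4.5
top
rim 104 med [452.9 243.2  64.3] rect [463.7 259.1] [59.4 66.6] 33.5
104 (array([467.57913906, 263.61362915]), np.float64(33.55646259097677))
guardtop 214 med [485.4 247.6 179.9] rect [487.3 247. ] [22.6 49.9] 41.2
blade none
screw 111 med [479.2 255.3  19.7] rect [473.1 252.7] [ 72.9 109. ] 65.2
wrist
rim 363 med [499.  282.5  66.1] rect [491.2 279.5] [19.8 63.2] 35.8
363 (array([471.27710173, 264.97005025]), np.float64(33.0703272010228))
guardtop 4080 med [519.7 271.2 181.6] rect [515.7 268.3] [38.5 65.6] 17.9
blade none
screw 345 med [517.  269.6  17.3] rect [514.6 271.6] [47.9 78.8] 9.1
```

View pics/wrist3.png

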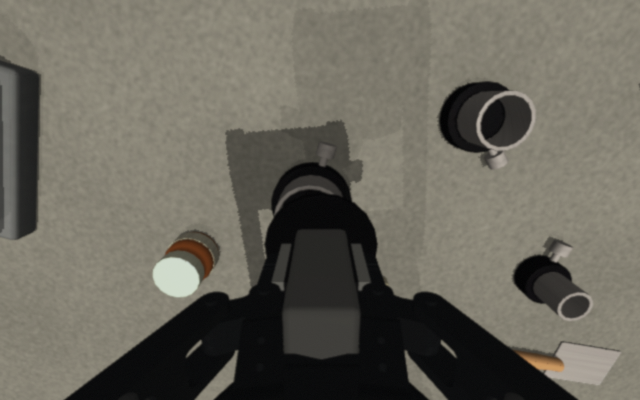

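```bash
python3 -m jog '[[[0.01,-0.03,0.1,0,0,0,0.1],[0,0,0.25,0,0,0,0.1],[0,0,0.25,0,0,0,0.1],[0,0,0.16,0,0,0,0.1],[0,0,0.08,0,0,0,0.1],[0,0,0.04,0,0,0,0.1],[0,0,0.03,0,0,0,0.1],[0,0,0.03,0,0,0,0.1],[0,0,0.03,0,0,0,0.1],[0,0,0,0,0,0,0.1],[0,0,0,0,0,0,0.1]]]'
python3 -m jog '[[[0,0,0.02,0,0,0,0.1],[0,0,0.02,0,0,0,0.1],[0,0,0.02,0,0,0,0.1],[0,0,0,0,0,0,0.1]]]'
python3 - <<'E'
from bench import *
for i in range(4):
    s=telemetry.sense();print(s['tool_pos'],s['ft_force']); snapshot("top")
E
```

```text
time: 8.45
tool_pos: [503.3, 266.6, 144.1]
tcp_rot: [-180.0, -0.0, 18.1]
ft_force: [-0.4, 0.5, 0.5]
finger_gap: 27.1
time: 8.95
tool_pos: [503.2, 266.6, 140.8]
tcp_rot: [-180.0, -0.0, 18.1]
ft_force: [0.5, 1.1, 2.0]
finger_gap: 27.6
[503.18498659 266.59491963 140.82933955] [0.54338552 1.05940024 2.04063826]
[503.21706232 266.56118255 140.91446896] [1.1754129  0.32707909 1.33486732]
[503.18844794 266.60023371 140.90956177] [0.94372522 1.4594214  2.2933788 ]
[503.22728515 266.58426627 140.95418257] [ 1.42258195 -0.31998548  1.91914241]
```

```bash
python3 -m jog '[[[-0.043,0.111,0,0,0,0,0.1],[-0.061,0.102,0,0,0,0,0.1],[-0.078,0.089,0,0,0,0,0.1],[-0.092,0.075,0,0,0,0,0.1],[-0.104,0.057,0,0,0,0,0.1],[-0.112,0.039,0,0,0,0,0.1],[-0.117,0.019,0,0,0,0,0.1],[-0.119,-0.002,0,0,0,0,0.1],[-0.116,-0.023,0,0,0,0,0.1]]]'; python3 - <<'E'
from bench import *
s=telemetry.sense();import numpy as np;t=s['tool_pos'];print(t,np.hypot(t[0]-469.3,t[1]-265.6),s['tcp_rot'],s['ft_force'])
E
```

```text
time: 10.28
tool_pos: [469.9, 231.0, 140.8]
tcp_rot: [180.0, -0.0, 18.1]
ft_force: [3.1, 0.5, 1.8]
finger_gap: 27.5
[469.93214061 231.00121875 140.81078012] 34.60455555879988 [ 1.79980293e+02 -1.47087502e-03  1.80713173e+01] [3.10135048 0.53869865 1.83174464]
```

The tool is on track and the pressure is steady. Continuing.

```bash
python3 -m jog '[[[-0.111,-0.043,0,0,0,0,0.1],[-0.102,-0.061,0,0,0,0,0.1],[-0.089,-0.078,0,0,0,0,0.1],[-0.075,-0.092,0,0,0,0,0.1],[-0.057,-0.104,0,0,0,0,0.1],[-0.039,-0.112,0,0,0,0,0.1],[-0.019,-0.117,0,0,0,0,0.1],[0.002,-0.119,0,0,0,0,0.1],[0.023,-0.116,0,0,0,0,0.1]]]'
python3 -m jog '[[[0.043,-0.111,0,0,0,0,0.1],[0.061,-0.102,0,0,0,0,0.1],[0.078,-0.089,0,0,0,0,0.1],[0.092,-0.075,0,0,0,0,0.1],[0.104,-0.057,0,0,0,0,0.1],[0.112,-0.039,0,0,0,0,0.1],[0.117,-0.019,0,0,0,0,0.1],[0.119,0.002,0,0,0,0,0.1],[0.116,0.023,0,0,0,0,0.1]]]'
python3 - <<'E'
from bench import *
from h import *
s=telemetry.sense();t=s['tool_pos'];print(t,np.hypot(t[0]-469.3,t[1]-265.6),s['ft_force'])
p,d=snapshot("side");cv2.imwrite("pics/side4.png",cv2.resize(p[90:230,210:390,::-1],None,fx=4,fy=4))
E
```

```text
time: 11.4
tool_pos: [434.6, 264.4, 140.6]
tcp_rot: [180.0, 0.0, 18.1]
ft_force: [0.0, -2.0, 2.3]
finger_gap: 27.4
time: 12.52
tool_pos: [468.1, 299.5, 140.8]
tcp_rot: [-180.0, 0.0, 18.1]
ft_force: [-2.8, -0.2, 1.9]
finger_gap: 27.3
[468.14067113 299.5149858  140.77602387] 33.93479490831695 [-2.77706974 -0.20291324  1.90209514]
```

View pics/side4.png

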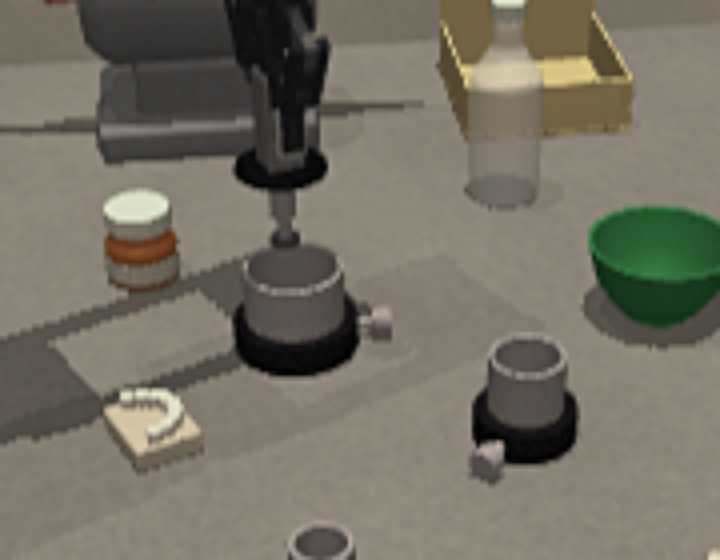

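The crop shows the blade resting on the far (+y) side of the rim at about (285,240). The screw is at (378,322), towards +x. I'll do the last quarter with a 10° overlap.

```bash
python3 -m jog '[[[0.111,0.043,0,0,0,0,0.1],[0.102,0.061,0,0,0,0,0.1],[0.089,0.078,0,0,0,0,0.1],[0.075,0.092,0,0,0,0,0.1],[0.057,0.104,0,0,0,0,0.1],[0.039,0.112,0,0,0,0,0.1],[0.019,0.117,0,0,0,0,0.1],[-0.002,0.119,0,0,0,0,0.1],[-0.023,0.116,0,0,0,0,0.1],[-0.043,0.111,0,0,0,0,0.1],[0,0,0,0,0,0,0.1],[0,0,0,0,0,0,0.1]]]'
```

```text
time: 14.08
tool_pos: [502.9, 259.9, 140.8]
tcp_rot: [179.9, -0.0, 18.1]
ft_force: [1.5, -1.7, 1.7]
finger_gap: 27.4
```

```bash
python3 -m jog '[[[0,0,-0.1,0,0,0,0.1],[0,0,-0.3,0,0,0,0.1],[0,0,-0.4,0,0,0,0.1],[0,0,-0.22,0,0,0,0.1],[0,0,0,0,0,0,0.1],[-0.115,0.4,0,0,0,0,0.1],[-0.231,0.8,0,0,0,0,0.1],[-0.231,0.8,0,0,0,0,0.1],[-0.231,0.8,0,0,0,0,0.1],[-0.231,0.8,0,0,0,0,0.1],[-0.231,0.8,0,0,0,0,0.1],[-0.231,0.8,0,0,0,0,0.1]]]'
python3 -m jog '[[[-0.231,0.8,0,0,0,0,0.1],[-0.231,0.8,0,0,0,0,0.1],[-0.231,0.8,0,0,0,0,0.1],[-0.231,0.8,0,0,0,0,0.1],[-0.231,0.8,0,0,0,0,0.1],[-0.231,0.8,0,0,0,0,0.1],[-0.163,0.57,0,0,0,0,0.1],[0,0,0,0,0,0,0.1],[0,0,0,0,0,0,0.1],[0,0,0,0,0,0,0.1]]]'
python3 - <<'E'
from bench import *
from h import *
s=telemetry.sense();print(s['tool_pos'],s['tcp_rot'],s['ft_force'])
p,d=snapshot("side");c=camera_params("side");P=cloud(p,d,c['K'],c['extrinsics'])
show("guardtop",P,172,186,(270,420,150,330));show("blade",P,100,128,(270,420,150,330));show("plate",P,80,88,(270,420,200,380))
cv2.imwrite("pics/side5.png",cv2.resize(p[200:360,250:420,::-1],None,fx=3.5,fy=3.5))
E
```

```text
time: 15.58
tool_pos: [511.0, -12.1, 190.9]
tcp_rot: [-180.0, 0.1, 18.0]
ft_force: [0.6, 0.3, -2.3]
finger_gap: 27.2
time: 16.82
tool_pos: [521.5, -288.3, 191.5]
tcp_rot: [-180.0, 0.0, 18.1]
ft_force: [1.1, 0.1, -1.9]
finger_gap: 27.6
[ 521.47960214 -288.28398158  191.52167755] [-1.79962607e+02  1.79678287e-02  1.81231335e+01] [ 1.13536987  0.0704155  -1.85271784]
guardtop 650 med [ 513.7 -301.   180.1] rect [ 519.1 -291.8] [55.1 64.6] 71.3
blade 106 med [ 519.5 -290.8  116.2] rect [ 520.1 -288.2] [19.4 20.5] 62.5
plate 2568 med [ 517.7 -302.3   85.9] rect [ 524.1 -289.6] [110.8 102.5] 12.0
```

View pics/side5.png

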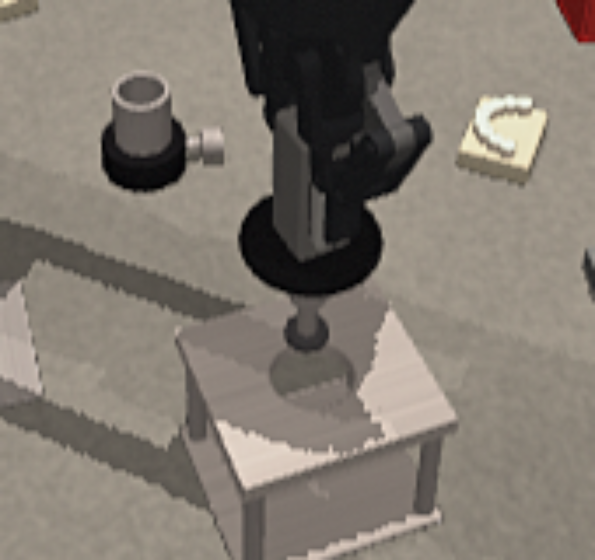

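The tool is upright above the hole, which is at about (313,375), and the blade is roughly 4 mm from its centre. I'll correct by 3 mm and lower.

```bash
python3 -m jog '[[[0.04,0.04,0.1,0,0,0,0.1],[0,0,0.3,0,0,0,0.1],[0,0,0.4,0,0,0,0.1],[0,0,0.4,0,0,0,0.1],[0,0,0.3,0,0,0,0.1],[0,0,0.15,0,0,0,0.1],[0,0,0.08,0,0,0,0.1],[0,0,0,0,0,0,0.1],[0,0,0,0,0,0,0.1]]]'
python3 -m jog '[[[0,0,0.02,0,0,0,0.1],[0,0,0.02,0,0,0,0.1],[0,0,0,0,0,0,0.1],[0,0,0,0,0,0,0.1]]]'
```

```text
time: 18.0
tool_pos: [524.8, -290.8, 106.2]
tcp_rot: [179.9, -0.1, 18.1]
ft_force: [0.2, -0.6, -2.5]
finger_gap: 27.4
time: 18.5
tool_pos: [524.3, -290.5, 103.4]
tcp_rot: [180.0, -0.0, 18.1]
ft_force: [-0.2, -0.5, -2.5]
finger_gap: 27.1
```

```bash
python3 -m jog '[[[0,0,0.015,0,0,0,0.1],[0,0,0,0,0,0,0.1],[0,0,0,0,0,0,0.1]]]'
```

```text
time: 18.88
tool_pos: [524.3, -290.5, 103.4]
tcp_rot: [180.0, -0.0, 18.1]
ft_force: [-3.0, 2.7, 5.3]
finger_gap: 27.2
```

Seated: Fz rose by about 8 N. Releasing, then retreating straight up.

```bash
python3 -m jog '[[[0,0,0,0,0,0,0.4],[0,0,0,0,0,0,0.7],[0,0,0,0,0,0,1],[0,0,0,0,0,0,1],[0,0,0,0,0,0,1],[0,0,0,0,0,0,1],[0,0,0,0,0,0,1]]]'
python3 -m jog '[[[0,0,-0.1,0,0,0,1],[0,0,-0.3,0,0,0,1],[0,0,-0.5,0,0,0,1],[0,0,-0.5,0,0,0,1],[0,0,-0.5,0,0,0,1],[0,0,-0.5,0,0,0,1],[0,0,-0.4,0,0,0,1],[0,0,-0.2,0,0,0,1],[0,0,0,0,0,0,1],[0,0,0,0,0,0,1]]]'
python3 - <<'E'
from bench import *
from h import *
print(telemetry.sense()['ft_force'])
p,d=snapshot("side");c=camera_params("side");P=cloud(p,d,c['K'],c['extrinsics'])
b=(270,420,200,380)
show("handle",P,150,168,b);show("guardtop",P,88.8,95,b)
cv2.imwrite("pics/side6.png",cv2.resize(p[200:360,250:420,::-1],None,fx=3.5,fy=3.5))
E
```

```text
time: 19.75
tool_pos: [524.2, -290.4, 102.5]
tcp_rot: [-180.0, 0.0, 18.1]
ft_force: [0.8, 0.1, -0.2]
finger_gap: 85.4
time: 21.0
tool_pos: [523.8, -290.2, 251.3]
tcp_rot: [-179.9, 0.1, 18.1]
ft_force: [-0.3, 0.4, 0.3]
finger_gap: 85.7
[-0.27615802  0.39084323  0.28707386]
handle 307 med [ 522.7 -293.8  161.3] rect [ 523.6 -290.2] [27.8 28.2] 16.6
guardtop 574 med [ 518.5 -301.7   92. ] rect [ 519.7 -292.4] [58.8 92. ] 81.3
```

View pics/side6.png

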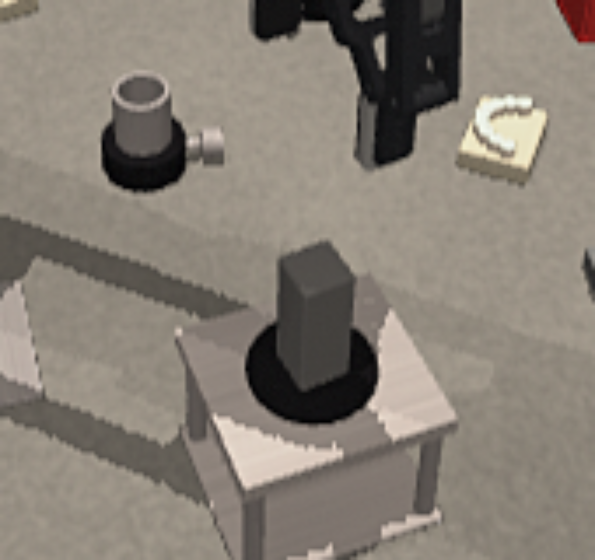

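The tool is hanging flat in the stand, with its guard at (312,370) on the plate. The gripper is clear above it.

```bash
python3 -c "
from bench import job; print(job.hand_in())"
```

```text
the job is handed in; nothing more can be done
None
```

The job is done and handed in at about 21 s of the 67 s allowed; the hand-in itself reports no verdict.

- **Deburring:** I took the tool from its stand and set the blade on the widest ring's top edge at the screw side. I ran it clockwise for one full circle plus about 10° of overlap.
- **Pressure:** The blade was pressed about 5.5 mm into its spring. The measured push was 4 to 5 N at the start, at each quarter and at the end, and the tool height stayed within 0.3 mm. The blade stayed within about 1 mm of the intended circle where I checked it.
- **Return:** I lifted the tool off, hung it back in the stand, let go and moved clear.

**Last checks:** The side picture shows the tool upright with its guard flat on the plate. Its handle top measures 161 mm above the table, as it did before I took it. The wrist force is near zero, the gripper is open, and the TCP is about 90 mm above the handle.

**Differences seen:** The tool now hangs about 4 mm from where it started, closer to the centre of the hole. The cameras disagreed by 2 to 4 mm on the ring's centre, which is well inside the 10 mm allowed.

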